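# Swing the bench magnifier over the laptop fan

### The arm

A 6-joint arm with a two-finger parallel gripper is mounted at the origin on the work surface. World frame = base frame: x ahead of the robot, y to its left, z up, the work surface at z = 0. Lengths are in m, angles in rad, forces in N, time in s.
With the tool pointing down it reaches from about 0.35 to 0.925 m from the base axis. Payload 6.4 kg.
Tool frame: the origin (TCP) lies at the very end of the fingers, on their centre line; the grasp point (between the pads) lies 19 mm behind it; z points along the fingers, y is the line along which they close (so a half turn about z gives the same grasp; the last joint's range is limited). The gripper opens to 94 mm and grips with 3 to 60 N. Pads are 16 mm wide; open, the fingers measure 119 mm over their backs; the gripper's body (75 mm by 177 mm) begins 78 mm behind the grasp point.
Start: joints at [1.095, 0.245, 1.558, -0, 1.339, -0.174], TCP at [0.193, 0.621, 0.205] pointing down, gripper open.
Joint ranges: [-3.13, 3.13], [-1.02, 2.26], [0.13, 2.54], [-0.95, 4.09], [0.21, 2.88], [-2.74, 2.74]. Speed limits (rad/s): [2.57, 2.57, 3.14, 3.14, 3.14, 3.14].

### API

Orientations are given as a 3x3 rotation matrix whose columns are the frame's x, y, z axes.
In Python, from station import readout, cams, finish_job gives the robot as it stands.
- The arm moves only by the tool play_rows, never from a script. Its argument "motion" is a list of rows, each a list of 4 numbers: the shift along the tool's x, y, z in m, then the turn about the tool's z in degrees. A call has 1 to 10 rows; each row shifts and turns the commanded pose from where the row before left it, along the tool's axes as they then stand; what a row does not reach is not made up. A row lasts 1/12 s, in which the tool goes at most 41.7 mm and 7.16 degrees, less where a joint would pass 70% of its speed; a pose out of reach is approached as far as the arm can. A call with a gripper value outside its range is refused whole. "gripper" is the opening, from 0 (shut) to 1 (fully open), set as the call begins (left out, the last holds). The fingers move at their own pace and stop on an object; "grip_force" is the grip in N (left out, the last holds). Time passes only in rows, so rows that do not move let the fingers close. It gives the time, the measured TCP pose, the force, the opening and the grip force at its end, in the units of the state.
- readout.get_obs(): the state, without advancing time (a new reading comes with each control period).
- cams.grab_frame(name): name is "side" or "top"; returns (picture, depth): 384x512x3 uint8, blue, green, red; 384x512 float32, m along the optical axis (not along the pixel's ray), 0 where there is no reading.
- cams.get_calibration(name): a dict with "fov_y" (degrees; the focal length in pixels is half the picture's height over the tangent of half this angle, whatever the lens; pixels are square), "cx", "cy" (the principal point, pixels), "position" and "orientation" of the camera in the world. Camera axes: x right, y up, looking along -z (the intrinsics and any distortion apply to the point x, -y, -z); pixel columns grow to the right and rows downward; lengths in m; the calibration is good to about 2 mm. A picture is of the moment at which its call begins. get_calibration takes no time and is no camera call.
- finish_job(): hands the job in; it is judged then, once.
The state is a dict: "clock": time; "q": joint angles; "qvel": joint speeds; "joint_torque": joint torques, N m; "ee_pos": TCP position; "tcp_rot": TCP orientation; "ft_force": force on the tool from outside, world axes, zero at the start; "torque": the same for the moment, N m; "opening": finger opening in m; "grip_force": force on a finger pad.
Only numpy, scipy, OpenCV 4.12 (cv2) and the standard library are available. Lean on these libraries where they do the work, as an engineer would, in place of code of your own. Each camera call takes 0.05 s, during which the arm holds its last target. There are 200 camera calls.

### The job

Swing the heavy bench magnifier on its boom from where it is parked until the lens is centred over the cooling fan of the opened laptop, bring it to a standstill there, let go, and watch that it stays over the fan by itself for a good 5 seconds. Move it gently and only by the black rubber bumper around the head: do not touch the glass, the white ring or the boom, do not knock it hard or let it run to its end stops, and leave the other things on the bench alone.

Things in the scene. Friction and masses are not known exactly. Their poses are not given: they have to be found in the camera images.
- magnifier (a joint): swing angle (rad) of boom and lens head about the upright post. 0: boom along the stand's -x axis; positive moves the head to the robot's right (-y). Parked left, -0.50 to -0.68. Solid stops at -0.90, 0.90: stay within 0.84. Keep below 0.7 rad/s. Ball bearings, no springs, level: runs on for many seconds. Nominal inertia 0.31 kg m2 (0.24 to 0.41), damping 0.012 N m s/rad, friction 0.0008 N m.
- lens (a point): point on the upright axis of the round, flat lens head, at its bumper's lower edge, 160 mm above the bench and 300 mm from the post's axis. About 3.5 kg are felt when pushing here. x points along the boom to the post.
- bumper: black bumper ring around the lens head, 170 mm outside diameter, upright side from 165 to 215 mm above the bench (edges 160, 220), too wide to grip: the only part to push on, from either side, not harder than 15 N. Origin on its axis at its lower edge. On springy rubber mounts: gives sideways 2 mm per newton, at most 8 mm, so it throws the head back with most of the speed of a knock.
- lens_head: white ring and glass inside the bumper, 148 mm diameter, nominally 2.8 kg; shows on the head's top (220 to 230 mm above the bench) and underside (from 152 mm). Not to be touched. Origin on its axis, 160 mm above the bench (as lens).
- boom: white boom, 52 mm wide, 175 to 210 mm above the bench (black cap near the post to 217 mm), from the post to the rear of the bumper. Not to be touched. Origin 164 mm above the bench, 122 mm from the post's axis and 178 mm from the head's; its -x axis points to the head.
- stand: fixed grey foot (190 mm diameter) and post (42 mm diameter; 60 mm bearing hub up to 235 mm above the bench) of the magnifier. Origin on the bench on the post's axis, about which the boom swings.
- fan (a point): centre of the laptop's cooling fan, round, 72 mm across, steel rim, grey blades, orange hub; on the hub's top, 29 mm above the bench. It lies within 13 mm of the circle on which the lens swings.
- laptop: opened black laptop base, 236 x 342 mm, 31 mm high, below the swinging head, fixed. Origin on the bench below the fan's centre; the case reaches from -163 to +73 mm in its x and from -176 to +166 mm in its y.
- spare_drive: loose silver disk drive, 100 x 70 x 10 mm, origin under its centre. Leave alone.
- memory: loose green memory module, 30 x 68 x 6 mm, origin under its centre. Leave alone.
- screw_dish: loose round steel dish, 90 mm diameter, 22 mm high, origin under its centre. Leave alone.
- battery: loose black battery pack, 75 x 240 x 10 mm, origin under its centre. Leave alone.
- screwdriver: loose yellow-handled screwdriver, 170 mm long, lying. Leave alone.
- spudger: loose black plastic prying stick, 150 mm long, 6 mm thick. Leave alone.
- cleaner: loose blue cleaner bottle, 52 mm diameter, 120 mm high, origin under its centre. Leave alone.

How it is judged:
On the way:
1. the magnifier stands still over the fan, let go, for 4 s (horizontal distance between lens and fan below 0.03 m and velocity of joint magnifier between -0.04 and 0.04 rad/s and contact force between each of the arm, the fingers and bumper below 0.1 N), for 4 s.
At the end, for the whole second after the job is handed in: The lens is above the fan's centre to within 30 mm (seen from above), standing still (under 0.04 rad/s) with nothing touching it; it must have stood so for 4 s, and it stays so for the second after the end (horizontal distance between lens and fan below 0.03 m and velocity of joint magnifier between -0.04 and 0.04 rad/s).
It fails at once if the magnifier runs to an end stop (beyond 0.84 rad either way) (value of joint magnifier above 0.84 rad or value of joint magnifier below -0.84 rad).
It fails at once if the magnifier is swung faster than 0.8 rad/s (velocity of joint magnifier above 0.8 rad/s or velocity of joint magnifier below -0.8 rad/s).
It fails at once if the bumper is struck or pressed harder than 15 N (contact force between any of the fingers, the arm and bumper above 15 N).
It fails at once if the glass, the white ring or the boom is touched (contact force between any of the fingers, the arm and lens_head above 0.5 N or contact force between any of the fingers, the arm and boom above 0.5 N).
It fails at once if the laptop is leaned on, or another thing on the bench is moved by more than 20 mm (distance of any of spare_drive, memory, screw_dish, battery, screwdriver, spudger, cleaner from where it was at the start of the episode above 0.02 m or contact force between any of the fingers, the arm and laptop above 3 N).
It also fails if it takes over 45 s, if anything falls off the work surface, if the arm or the gripper's body presses on something with over 40 N, if the wrist force passes 120 N, or if a joint passes its speed limit or range.

## Working session

There is one attempt and no reset: what is moved stays moved. The work goes in short steps, Python scripts to look and compute and a tool call to move; the robot and the scene stay as the last step left them, time stands still between calls to the robot, and variables do not carry over. Pictures are saved under pics/ and viewed, at most 10 in all, crops included, and the job is handed in when it is done.

Besides the shell and the picture viewer there is one more tool, called after "Call:" as a command line: name --pt "numbers of a row" for each row, then --argument value for the rest. play_rows: Moves the arm, as the interface text tells. Its arguments: {"type":"object","properties":{"motion":{"type":"array"},"gripper":{"type":"number"},"grip_force":{"type":"number"}},"required":["motion"]}

```bash
mkdir -p pics; ls; python3 - <<'E'
from station import readout, cams
import cv2,numpy as np
for n in("top","side"):
    p,d=cams.grab_frame(n); cv2.imwrite(f"pics/{n}0.png",p); np.save(f"pics/{n}0.npy",d)
    print(n,cams.get_calibration(n))
print(readout.get_obs())
E
```

```text
pics
top {'fov_y': 47.74105511753704, 'cx': 255.81294335868293, 'cy': 193.9789007657636, 'position': array([ 0.48544496, -0.06439506,  1.39972143]), 'orientation': array([[ 0.0104576 ,  0.99695541, -0.07726938],
       [-0.99993946,  0.01069074,  0.00260424],
       [ 0.00342237,  0.07723747,  0.99700685]])}
side {'fov_y': 52.88793247761552, 'cx': 259.29596710808283, 'cy': 196.02260910273446, 'position': array([0.44110965, 0.95350144, 0.92458442]), 'orientation': array([[-0.99123397,  0.09014832, -0.09658415],
       [-0.13172284, -0.61781305,  0.7752136 ],
       [ 0.01021325,  0.7811404 ,  0.62427187]])}
{'clock': 0.1, 'q': array([ 1.09488473e+00,  2.45738597e-01,  1.55882164e+00, -3.06230890e-05,
        1.33868742e+00, -1.74089503e-01]), 'qvel': array([ 0.00100234,  0.00253991, -0.00264713,  0.00056954,  0.00126717,
        0.00215012]), 'joint_torque': array([ 9.29335984e-04, -4.16917741e+01, -3.15525770e+01,  6.86459919e-02,
        3.09793151e-02, -2.89769548e-05]), 'ee_pos': array([0.19297835, 0.6201594 , 0.20449703]), 'tcp_rot': array([[-9.54798446e-01,  2.97253078e-01, -7.31750213e-04],
       [ 2.97253867e-01,  9.54797326e-01, -1.48475012e-03],
       [ 2.57326605e-04, -1.63515268e-03, -9.99998630e-01]]), 'ft_force': array([0.61908515, 0.18332766, 0.63119087]), 'torque': array([ 0.00726537,  0.01765266, -0.04241528]), 'grip_force': 0.0, 'opening': 0.09425942197023698}
```

View pics/top0.png

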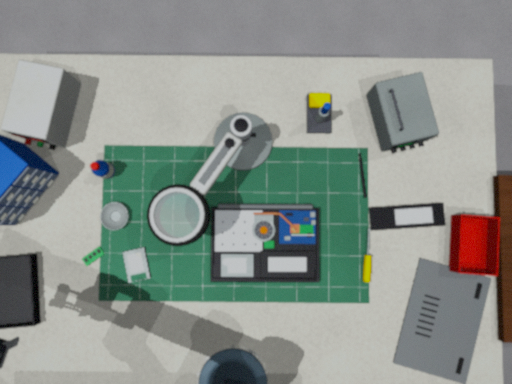

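View pics/side0.png

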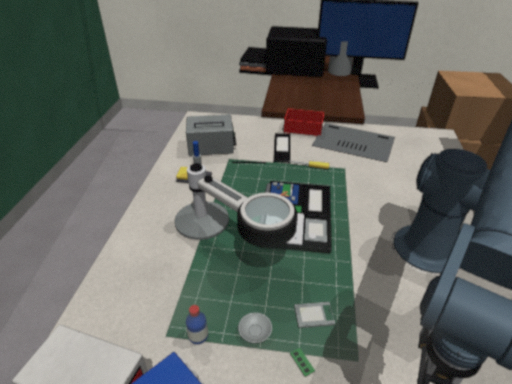

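```bash
cat > h.py <<'E'
from station import readout, cams
import cv2,numpy as np
def K(n):
    c=cams.get_calibration(n); return c,192/np.tan(np.radians(c["fov_y"])/2)
def rays(n,uv):
    c,f=K(n); uv=np.atleast_2d(uv).astype(float)
    d=np.c_[(uv[:,0]-c["cx"])/f,-(uv[:,1]-c["cy"])/f,-np.ones(len(uv))]
    return c["position"],d@c["orientation"].T
def plane(n,uv,z):
    o,d=rays(n,uv); return o+d*((z-o[2])/d[:,2])[:,None]
def cloud(n,depth):
    v,u=np.mgrid[:384,:512]; o,d=rays(n,np.c_[u.ravel(),v.ravel()])
    return (o+d*depth.reshape(-1,1)).reshape(384,512,3)
def tri(a,b):
    (o1,d1),(o2,d2)=a,b; d1=d1[0];d2=d2[0]
    s=np.linalg.lstsq(np.c_[d1,-d2],o2-o1,rcond=None)[0]
    p,q=o1+s[0]*d1,o2+s[1]*d2; return (p+q)/2,np.linalg.norm(p-q)
def circ(P):
    A=np.c_[2*P[:,:2],np.ones(len(P))]; s=np.linalg.lstsq(A,(P[:,:2]**2).sum(1),rcond=None)[0]
    return s[:2],np.sqrt(s[2]+s[0]**2+s[1]**2)
def ellipse(m):
    c=max(cv2.findContours(m.astype(np.uint8),cv2.RETR_EXTERNAL,cv2.CHAIN_APPROX_NONE)[0],key=cv2.contourArea)
    return cv2.fitEllipse(cv2.convexHull(c)),c[:,0]
E
python3 - <<'E'
from h import *
p=cv2.imread("pics/top0.png");C=cloud("top",np.load("pics/top0.npy"))
s=cv2.imread("pics/side0.png");D=cloud("side",np.load("pics/side0.npy"))
print("bench z",np.median(C[290:298,160:200,2]),np.median(D[270:290,250:330,2]))
hsv=cv2.cvtColor(p,cv2.COLOR_BGR2HSV)
m=cv2.inRange(hsv,(5,110,90),(20,255,255)); m[:,:250]=0;m[:,278:]=0;m[:219]=0;m[245:]=0
v,u=np.nonzero(m); print("hub px",u.mean(),v.mean(),len(u),"z",np.median(C[v,u,2]),"fan",plane("top",[[u.mean(),v.mean()]],.029), np.median(C[v,u],0))
# head from dark ring top
for n,im,X,box in(("top",p,C,(140,215,175,250)),("side",s,D,(230,305,185,250))):
    x0,x1,y0,y1=box; w=np.zeros((384,512),bool); w[y0:y1,x0:x1]=1
    g=w&(X[...,2]>.195)&(X[...,2]<.24)
    dark=g&(im.max(2)<70)
    print(n,"dark n",dark.sum(),"z pct",np.percentile(X[dark][:,2],[10,50,90]) if dark.sum() else 0)
    gl=(im.min(2)>95)&g
    e,_=ellipse(gl); print(n,"white ellipse",e, plane(n,[e[0]],.225), np.median(X[gl][:,2]))
    Q=X[dark]; Q=Q[Q[:,2]>.205]; 
    if n=="top":
        e2,_=ellipse(dark|gl); print("outer",e2,plane(n,[e2[0]],.22))
h=C[...,2]; w=np.zeros((384,512),bool); w[105:150,220:262]=1
q=w&(h>.22)&(h<.26); v,u=np.nonzero(q); print("hub",len(u),u.min(),u.max(),v.min(),v.max(),np.percentile(C[q],[5,50,95],0))
E
python3 - <<'E'
import cv2
p=cv2.imread("pics/top0.png")[100:270,130:340]; s=cv2.imread("pics/side0.png")[140:270,160:345]
import numpy as np
a=cv2.resize(p,(400,324));b=cv2.resize(s,(400,281));
cv2.imwrite("pics/crop0.png",np.hstack([cv2.resize(p,(400,324)),cv2.copyMakeBorder(b,0,43,0,0,0)]))
E
```

```text
bench z 0.000752601549704135 0.0019825648627415093
hub px 263.28846153846155 229.71153846153845 52 z 0.028551783362208982 fan [[ 0.47908301 -0.09269359  0.029     ]] [ 0.47828356 -0.09182343  0.02855178]
top dark n 408 z pct [0.21274089 0.21768633 0.22123883]
top white ellipse ((176.31436157226562, 214.5170440673828), (55.51358413696289, 56.1812858581543), 46.31642532348633) [[0.51848347 0.14690887 0.225     ]] 0.22577892812078026
outer ((183.4599609375, 208.731689453125), (60.53797149658203, 82.6590347290039), 44.95962905883789) [[0.53454276 0.12878285 0.22      ]]
side dark n 674 z pct [0.19902503 0.2154886  0.22136855]
side white ellipse ((260.70941162109375, 207.1072235107422), (39.006935119628906, 69.44657897949219), 108.91626739501953) [[0.53887119 0.13351723 0.225     ]] 0.22737085667818674
hub 359 225 251 115 145 [[ 0.74105157 -0.04665858  0.22103992]
 [ 0.76409544 -0.0224269   0.22716123]
 [ 0.79123192  0.00269387  0.23649374]]
```

View pics/crop0.png

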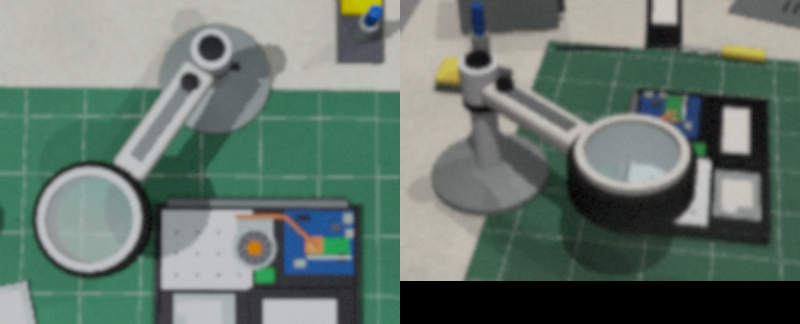

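```bash
cat >> h.py <<'E'
def ring(im,n="top",X=None,z=.228,guess=(.52,.145)):
    # outer edge of white ring: white pixels projected to plane z within an annulus, trimmed fit r=74 mm
    v,u=np.mgrid[:384,:512]; P=plane(n,np.c_[u.ravel(),v.ravel()],z)[:,:2]
    hsv=cv2.cvtColor(im,cv2.COLOR_BGR2HSV).reshape(-1,3)
    wh=(hsv[:,2]>150)&(hsv[:,1]<40)
    c=np.array(guess)
    if X is not None: wh&=(np.abs(X.reshape(-1,3)[:,2]-.227)<.008)
    for t in(.02,.012,.009,.008,.008,.008):
        r=np.linalg.norm(P-c,axis=1); k=wh&(np.abs(r-.0675)<t)
        for _ in range(3): c,R=circ(P[k])
    return c,R,k.sum()
E
python3 - <<'E'
from h import *
p=cv2.imread("pics/top0.png");C=cloud("top",np.load("pics/top0.npy"))
s=cv2.imread("pics/side0.png");D=cloud("side",np.load("pics/side0.npy"))
print(ring(p)); print(ring(p,X=C)); print("side",ring(s,"side")); print(ring(s,"side",X=D))
# post: dark cap on hub top, both views
for n,im,X,(x0,x1,y0,y1) in(("top",p,C,(228,255,112,140)),("side",s,D,(186,206,160,180))):
    m=(im.max(2)<75).astype(np.uint8); b=np.zeros_like(m); b[y0:y1,x0:x1]=m[y0:y1,x0:x1]
    k,l,st,ce=cv2.connectedComponentsWithStats(b); i=1+np.argmax(st[1:,4]); print(n,st[i],ce[i],plane(n,[ce[i]],.235),np.median(X[l==i],0))
# foot circle: grey points z .005-.05
g=(C[...,2]>.006)&(C[...,2]<.03);
w=np.zeros_like(g); w[105:175,205:280]=1; Q=C[g&w]; c=np.median(Q[:,:2],0)
print("foot",len(Q),Q.min(0),Q.max(0),c)
E
```

```text
(array([0.51877871, 0.14653561]), np.float64(0.0668815075673174), np.int64(785))
(array([0.51909755, 0.146538  ]), np.float64(0.06685381062255687), np.int64(759))
side (array([0.52033452, 0.14132427]), np.float64(0.06775005273268052), np.int64(484))
(array([0.51992999, 0.14212037]), np.float64(0.06737666207941889), np.int64(448))
top [235 119  12  12 116] [240.5862069  124.65517241] [[ 0.76479521 -0.02395029  0.235     ]] [ 0.7647971  -0.02482287  0.23370746]
side [191 162  11   9  76] [195.89473684 166.42105263] [[ 0.76551777 -0.02225083  0.235     ]] [ 0.76684075 -0.02040064  0.23493182]
foot 1539 [ 0.65711514 -0.14151465  0.00600959] [0.88555828 0.09807043 0.02997251] [ 0.76007551 -0.05310489]
```

Call:
play_rows --pt "0 0 0 7" --pt "0 0 0 7" --pt "0 0 0 7" --pt "0 0 0 7" --pt "0 0 0 7" --pt "0 0 0 7" --pt "0 0 0 7" --pt "0 0 0 7" --pt "0 0 0 7" --pt "0 0 0 7" --gripper 0 --grip_force 10

```text
clock: 0.93
ee_pos: [0.193, 0.6203, 0.2048]
tcp_rot: [[-0.041, 0.999, -0.001], [0.999, 0.041, -0.001], [-0.001, -0.001, -1.0]]
ft_force: [0.1, -0.5, 0.3]
opening: 0.0308
grip_force: 0.0
```

Call:
play_rows --pt "0 0 0 6.2" --pt "0 0 0 6.2" --pt "0 0 0 6.2" --pt "0 0 0 6.2" --pt "0 0 0 6.2" --pt "0 0 0 6" --pt "0 0.02 0 0" --pt "0 0.03 0 0" --pt "-0.005 0.035 0 0" --pt "-0.005 0.035 0 0"

```text
clock: 1.77
ee_pos: [0.287, 0.5438, 0.2048]
tcp_rot: [[0.562, 0.827, -0.001], [0.827, -0.562, -0.001], [-0.001, -0.0, -1.0]]
ft_force: [1.1, -0.9, 0.2]
opening: 0.0006
grip_force: 0.0
```

Call:
play_rows --pt "-0.005 0.035 0 0" --pt "-0.005 0.035 0 0" --pt "-0.005 0.035 0 0" --pt "-0.005 0.035 0 0" --pt "-0.005 0.035 0 0" --pt "-0.005 0.035 0 0" --pt "-0.005 0.035 0 0" --pt "-0.005 0.035 0 0" --pt "-0.005 0.035 0 0" --pt "-0.005 0.03 0 0"

```text
clock: 2.6
ee_pos: [0.5448, 0.3072, 0.2049]
tcp_rot: [[0.564, 0.826, -0.001], [0.826, -0.564, -0.0], [-0.001, -0.0, -1.0]]
ft_force: [-0.5, 0.1, 0.1]
opening: 0.0005
grip_force: 0.0
```

Call:
play_rows --pt "-0.005 0.02 0.004 0" --pt "-0.006 0.02 0.005 0" --pt "-0.006 0.016 0.005 0" --pt "-0.006 0.01 0.005 0" --pt "-0.005 0.004 0.005 0" --pt "-0.004 0.002 0.001 0" --pt "0 0 0 0"

```text
clock: 3.18
ee_pos: [0.5841, 0.2417, 0.1796]
tcp_rot: [[0.564, 0.826, -0.002], [0.826, -0.564, -0.0], [-0.001, -0.001, -1.0]]
ft_force: [-0.7, 0.2, -0.2]
opening: 0.0005
grip_force: 0.0
```

```bash
python3 - <<'E'
from h import *
p,d=cams.grab_frame("top"); s,e=cams.grab_frame("side")
C=cloud("top",d); print(ring(p,X=C),ring(s,"side",X=cloud("side",e)))
o=readout.get_obs(); print(o["ee_pos"],o["ft_force"])
cv2.imwrite("pics/v1.png",np.hstack([cv2.resize(p[60:300,100:340],(400,400)),cv2.resize(s[120:300,150:400],(400,288)).__class__ and cv2.copyMakeBorder(cv2.resize(s[120:300,150:400],(400,288)),0,112,0,0,0)]))
E
```

```text
(array([0.5178602 , 0.14812305]), np.float64(0.06572469292061864), np.int64(530)) (array([0.50919695, 0.15217389]), np.float64(0.06111317626996465), np.int64(34))
[0.58454049 0.24266671 0.18064499] [0.12464379 0.17725655 0.37614087]
```

View pics/v1.png

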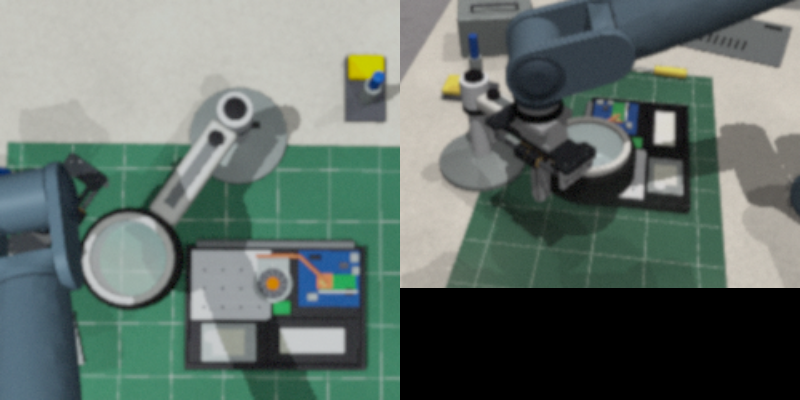

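Call:
play_rows --pt "-0.0015 0 0 0" --pt "-0.003 0 0 0" --pt "-0.003 0 0 0" --pt "-0.003 0 0 0" --pt "-0.003 0 0 0" --pt "-0.003 0 0 0" --pt "-0.003 0 0 0" --pt "-0.003 -0.001 0 -0.5" --pt "-0.003 -0.001 0 -0.5" --pt "-0.003 -0.001 0 -0.5"

```text
clock: 4.12
ee_pos: [0.5664, 0.2201, 0.1805]
tcp_rot: [[0.541, 0.841, 0.0], [0.841, -0.541, 0.0], [0.001, 0.0, -1.0]]
ft_force: [1.1, 0.4, 0.2]
opening: 0.0003
grip_force: 0.4
```

```bash
cat >> h.py <<'E'
from scipy.optimize import least_squares
O=np.array([.7655,-.0235]); FAN=np.array([.479,-.0925]); RL=.299
def head(th): return O+RL*np.array([-np.cos(th),-np.sin(th)])
THF=np.arctan2(-(FAN-O)[1],-(FAN-O)[0])
def swing(th0,im=None,dep=None):
    "world angle of boom; th>0 to the right; fan at THF"
    if im is None: im,dep=cams.grab_frame("top")
    v,u=np.mgrid[:384,:512]; P=plane("top",np.c_[u.ravel(),v.ravel()],.228)[:,:2]
    hsv=cv2.cvtColor(im,cv2.COLOR_BGR2HSV).reshape(-1,3); X=cloud("top",dep).reshape(-1,3)
    wh=(hsv[:,2]>150)&(hsv[:,1]<40)&(np.abs(X[:,2]-.227)<.008)
    for t in(.025,.012,.009,.009):
        k=wh&(np.abs(np.linalg.norm(P-head(th0),axis=1)-.0669)<t)
        if k.sum()<60: return None,k.sum()
        th0=least_squares(lambda a:np.linalg.norm(P[k]-head(a[0]),axis=1)-.0669,[th0]).x[0]
    return th0,k.sum()
E
python3 - <<'E'
from h import *
print("fan",THF); print(swing(-.6,cv2.imread("pics/top0.png"),np.load("pics/top0.npy")))
for i in range(2): t=swing(-.6); print(t,readout.get_obs()["clock"])
print(readout.get_obs()["ft_force"],readout.get_obs()["ee_pos"])
E
```

```text
fan 0.23633690294692006
(np.float64(-0.6060257991479041), np.int64(812))
(np.float64(-0.6173879223615532), np.int64(457)) 4.1667
(np.float64(-0.6113321464785321), np.int64(479)) 4.2167
[-0.29065454  0.35928974 -0.46000116] [0.56607639 0.21987402 0.18043147]
```

Call:
play_rows --pt "-0.003 -0.001 0 -0.5" --pt "-0.003 -0.001 0 -0.5" --pt "-0.003 -0.001 0 -0.5" --pt "-0.003 -0.001 0 -0.5" --pt "-0.003 -0.001 0 -0.5" --pt "-0.003 -0.001 0 -0.5"

```text
clock: 4.72
ee_pos: [0.5517, 0.2077, 0.1805]
tcp_rot: [[0.496, 0.868, -0.0], [0.868, -0.496, -0.0], [-0.0, 0.0, -1.0]]
ft_force: [0.1, -0.9, 0.8]
opening: 0.0004
grip_force: 0.0
```

```bash
python3 - <<'E'
from h import *
for i in range(3): t=swing(-.55); print(t,readout.get_obs()["clock"])
print(readout.get_obs()["ft_force"],readout.get_obs()["ee_pos"])
E
```

```text
(np.float64(-0.5487212577286993), np.int64(461)) 4.7667
(np.float64(-0.5493607087548605), np.int64(461)) 4.8167
(np.float64(-0.5475975336468956), np.int64(437)) 4.8667
[-0.68078668 -0.20607131 -0.1400543 ] [0.55191216 0.20781325 0.18052416]
```

Call:
play_rows --pt "0.002 0 0 0" --pt "0.004 0 0 0" --pt "0 0 0 0" --pt "0 0 0 0"

```text
clock: 5.2
ee_pos: [0.5552, 0.2135, 0.1804]
tcp_rot: [[0.496, 0.868, -0.0], [0.868, -0.496, -0.0], [-0.0, 0.0, -1.0]]
ft_force: [-0.2, -0.5, -0.4]
opening: 0.0004
grip_force: 0.0
```

```bash
python3 - <<'E'
from h import *
for i in range(3): c=readout.get_obs()["clock"]; t=swing(-.52); print(t,c)
E
```

```text
(np.float64(-0.5220241363630526), np.int64(398)) 5.2
(np.float64(-0.5236906321152245), np.int64(396)) 5.25
(np.float64(-0.522370280467199), np.int64(384)) 5.3
```

```bash
cat >> h.py <<'E'
def swing2(im=None,dep=None,R=.085,show=False):
    "edge of everything at head height -> circle of known radius, centre on the swing circle"
    if im is None: im,dep=cams.grab_frame("top")
    X=cloud("top",dep); m=((X[...,2]>.2)&(X[...,2]<.245)).astype(np.uint8)
    m=cv2.morphologyEx(m,cv2.MORPH_CLOSE,np.ones((5,5))); m=cv2.morphologyEx(m,cv2.MORPH_OPEN,np.ones((3,3)))
    cs=cv2.findContours(m,cv2.RETR_EXTERNAL,cv2.CHAIN_APPROX_NONE)[0]
    P=plane("top",np.vstack([c[:,0] for c in cs]),.218)[:,:2]
    P=P[np.linalg.norm(P-O,axis=1)<.42]
    f=lambda a:np.linalg.norm(P-head(a[0]),axis=1)-R
    best=min((least_squares(f,[t],loss="cauchy",f_scale=.0015) for t in np.linspace(-.75,.75,31)),key=lambda r:r.cost)
    r=f(best.x); k=np.abs(r)<.004
    return round(best.x[0],4),int(k.sum()),round(float(np.std(r[k])*1e3),2)
E
python3 - <<'E'
from h import *
print(swing2(cv2.imread("pics/top0.png"),np.load("pics/top0.npy")))
for i in range(3):
    c=readout.get_obs()["clock"]; p,d=cams.grab_frame("top")
    print(c,[swing2(p,d,R) for R in(.083,.085,.087)])
cv2.imwrite("pics/v2.png",cv2.resize(p[60:300,60:340],(700,600)))
E
```

```text
(np.float64(-0.6019), 161, 1.01)
5.35 [(np.float64(-0.3491), 160, 0.9), (np.float64(-0.3475), 159, 1.09), (np.float64(-0.3362), 81, 1.4)]
5.4 [(np.float64(-0.3401), 161, 0.93), (np.float64(-0.3389), 161, 1.03), (np.float64(-0.3274), 86, 1.51)]
5.45 [(np.float64(-0.3307), 160, 0.94), (np.float64(-0.3306), 161, 1.06), (np.float64(-0.3183), 81, 1.28)]
```

View pics/v2.png

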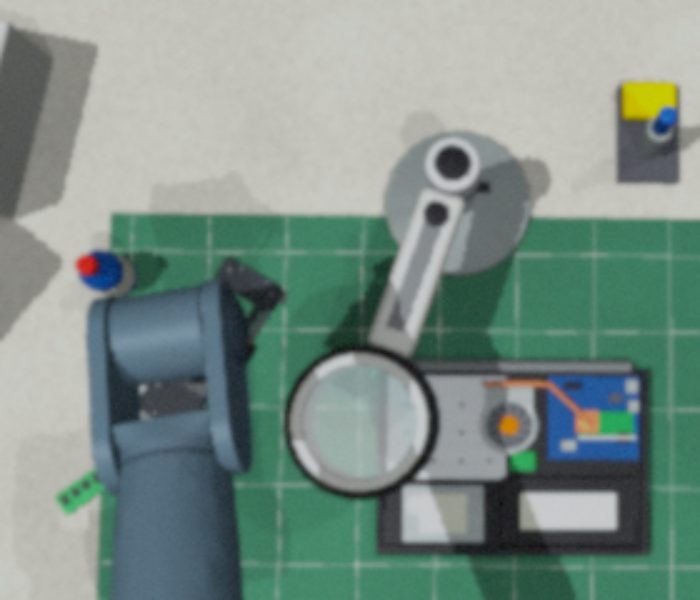

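Call:
play_rows --pt "0 0 -0.02 -7" --pt "0 0 -0.02 -7" --pt "0 0 -0.02 -7" --pt "0 0 -0.02 -7" --pt "0 0 0 -6" --pt "0 0 0 -6" --pt "-0.03 -0.0113 0 0" --pt "-0.03 -0.0113 0 0" --pt "-0.03 -0.0113 0 0" --pt "-0.03 -0.0113 0 0"

```text
clock: 6.33
ee_pos: [0.5313, 0.086, 0.2605]
tcp_rot: [[-0.178, 0.984, 0.0], [0.984, 0.178, -0.0], [-0.0, 0.0, -1.0]]
ft_force: [0.3, -0.0, -0.0]
opening: 0.0001
grip_force: 0.0
```

Call:
play_rows --pt "-0.03 -0.0113 0 0" --pt "-0.03 -0.0113 0 0" --pt "-0.03 -0.0113 0 0" --pt "-0.03 -0.0113 0 0" --pt "-0.03 -0.0113 0 0" --pt "-0.03 -0.0113 0 0" --pt "-0.03 -0.0113 0 0" --pt "-0.03 -0.0113 0 0" --pt "0 0 0.02 0" --pt "0 0 0.02 0"

```text
clock: 7.17
ee_pos: [0.4858, -0.1675, 0.2214]
tcp_rot: [[-0.174, 0.985, 0.003], [0.985, 0.174, -0.002], [-0.002, 0.003, -1.0]]
ft_force: [-0.2, 1.1, 0.1]
opening: 0.0004
grip_force: 0.0
```

Call:
play_rows --pt "0 0 0.02 0" --pt "0 0 0.02 0"

```text
clock: 7.33
ee_pos: [0.4852, -0.1656, 0.1798]
tcp_rot: [[-0.176, 0.984, 0.001], [0.984, 0.176, -0.0], [-0.0, 0.0, -1.0]]
ft_force: [0.2, 0.1, -0.4]
opening: 0.0008
grip_force: 0.0
```

```bash
cat > m.py <<'E'
from h import *
import sys
def meas(k):
    T=[];A=[]
    for i in range(k):
        c=readout.get_obs()["clock"]; p,d=cams.grab_frame("top"); a=swing2(p,d,.084); T.append(c);A.append(a[0]); print(round(c,3),a)
    o=readout.get_obs(); e=o["ee_pos"][:2]; w=np.polyfit(T,A,1) if k>1 else [0,A[0]]
    # finger angle at which bumper would touch (offset .093 ahead)
    r=e-O; ph=np.arctan2(-r[1],-r[0]); rr=np.hypot(*r)
    print("clock",o["clock"],"now",np.polyval(w,o["clock"]),"rate",w[0],"ee",o["ee_pos"],"F",o["ft_force"])
    print("finger ang",ph,"rad",rr,"gap front/back (mm) at last",[1e3*(np.linalg.norm(e-head(a))-.093) for a in (A[-1],)],"fan",THF)
    return p
if __name__=="__main__": meas(int(sys.argv[1]))
E
python3 m.py 4
```

```text
7.333 (np.float64(0.0059), 118, 1.19)
7.383 (np.float64(0.0145), 114, 1.15)
7.433 (np.float64(0.0235), 112, 1.13)
7.483 (np.float64(0.0322), 110, 1.2)
clock 7.5333 now 0.041000000000000814 rate 0.17580000000000207 ee [ 0.48538798 -0.16519159  0.18084969] F [ 0.07082222 -0.30386608  0.47101349]
finger ang 0.4683079028542989 rad 0.313909621150935 gap front/back (mm) at last [np.float64(40.387437266529716)] fan 0.23633690294692006
```

Call:
play_rows --pt "0 0 0 0" --pt "0 0 0 0" --pt "0 0 0 0" --pt "0 0 0 0" --pt "-0.0018 0.0005 0 -0.3" --pt "-0.0018 0.0005 0 -0.3" --pt "-0.0018 0.0005 0 -0.3" --pt "-0.0018 0.0005 0 -0.3" --pt "-0.0018 0.0005 0 -0.3" --pt "-0.0018 0.0005 0 -0.3"

```text
clock: 8.37
ee_pos: [0.4904, -0.1754, 0.1804]
tcp_rot: [[-0.209, 0.978, -0.0], [0.978, 0.209, 0.0], [0.0, -0.0, -1.0]]
ft_force: [-0.2, -0.6, -0.0]
opening: 0.0002
grip_force: 0.0
```

Call:
play_rows --pt "-0.0018 0.0005 0 -0.3" --pt "-0.0018 0.0005 0 -0.3" --pt "-0.0018 0.0005 0 -0.3" --pt "-0.0018 0.0005 0 -0.3" --pt "-0.0018 0.0005 0 -0.3" --pt "-0.0018 0.0005 0 -0.3" --pt "-0.0018 0.0005 0 -0.3" --pt "-0.0018 0.0005 0 -0.3" --pt "-0.003 0.0005 0 0" --pt "-0.004 0 0 0"

```text
clock: 9.2
ee_pos: [0.4998, -0.1951, 0.1804]
tcp_rot: [[-0.249, 0.968, -0.0], [0.968, 0.249, 0.0], [0.0, -0.0, -1.0]]
ft_force: [-0.1, 0.7, 0.4]
opening: 0.0007
grip_force: 0.0
```

```bash
python3 m.py 5
```

```text
9.2 (np.float64(0.2373), 105, 1.13)
9.25 (np.float64(0.2369), 103, 1.19)
9.3 (np.float64(0.2371), 102, 1.18)
9.35 (np.float64(0.2371), 105, 1.13)
9.4 (np.float64(0.2371), 105, 1.13)
clock 9.45 now 0.23704000000000003 rate -0.00039999999999999015 ee [ 0.49967052 -0.19498425  0.1803908 ] F [-0.82698237  0.27367015 -0.75960825]
finger ang 0.5729166146752518 rad 0.31634184042709046 gap front/back (mm) at last [np.float64(11.247896193549614)] fan 0.23633690294692006
```

Call:
play_rows --pt "-0.005 0 0 0" --pt "-0.015 0 0 0" --pt "-0.02 0 0 0" --pt "-0.02 0 0 0" --pt "-0.01 0 0 0" --pt "0 0 0 0" --pt "0 0 0 0" --pt "0 0 0 0" --pt "0 0 0 0" --pt "0 0 0 0"

```text
clock: 10.28
ee_pos: [0.5171, -0.2621, 0.1805]
tcp_rot: [[-0.25, 0.968, -0.0], [0.968, 0.25, 0.0], [0.0, 0.0, -1.0]]
ft_force: [1.2, -0.6, 0.0]
opening: 0.0004
grip_force: 0.0
```

```bash
python3 - <<'E'
from m import *
p=meas(4); cv2.imwrite("pics/v3.png",cv2.resize(p[100:300,160:380],(660,600)))
E
```

```text
10.283 (np.float64(0.2386), 149, 1.14)
10.333 (np.float64(0.2385), 149, 1.12)
10.383 (np.float64(0.2386), 148, 1.12)
10.433 (np.float64(0.2386), 148, 1.11)
clock 10.4833 now 0.2386 rate 0.00019999999999985605 ee [ 0.51714699 -0.26245845  0.18056424] F [ 0.12589546  0.2799554  -0.10669827]
finger ang 0.7661222124219731 rad 0.34464526803120704 gap front/back (mm) at last [np.float64(80.4965363995408)] fan 0.23633690294692006
```

View pics/v3.png

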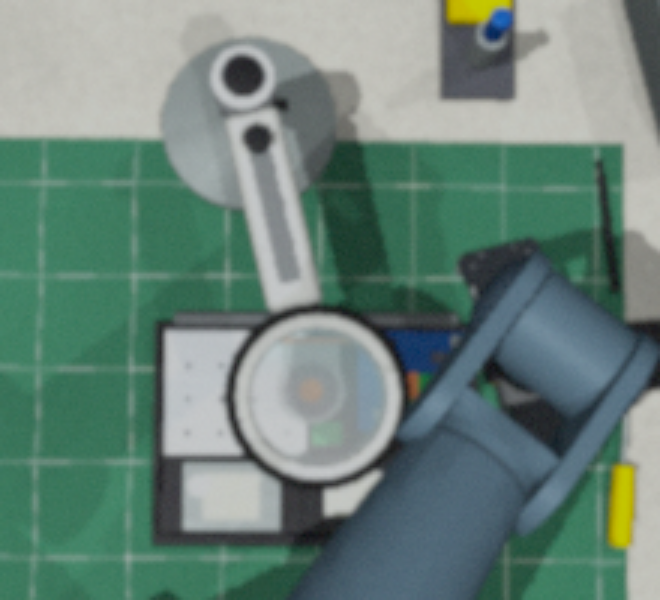

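The picture shows the lens centred on the orange fan hub: ring centre at about (317,395), hub at (311,389). The gripper is clear, and the head is at a standstill. I'll watch it for more than 5 s.

Call:
play_rows --pt "0 0 0 0" --pt "0 0 0 0" --pt "0 0 0 0" --pt "0 0 0 0" --pt "0 0 0 0" --pt "0 0 0 0" --pt "0 0 0 0" --pt "0 0 0 0" --pt "0 0 0 0" --pt "0 0 0 0"

```text
clock: 11.32
ee_pos: [0.5171, -0.2628, 0.1805]
tcp_rot: [[-0.249, 0.969, 0.0], [0.969, 0.249, -0.0], [-0.0, -0.0, -1.0]]
ft_force: [-0.6, -0.0, -0.4]
opening: 0.0008
grip_force: 0.0
```

Call:
play_rows --pt "0 0 0 0" --pt "0 0 0 0" --pt "0 0 0 0" --pt "0 0 0 0" --pt "0 0 0 0" --pt "0 0 0 0" --pt "0 0 0 0" --pt "0 0 0 0" --pt "0 0 0 0" --pt "0 0 0 0"

```text
clock: 12.15
ee_pos: [0.5172, -0.2628, 0.1805]
tcp_rot: [[-0.249, 0.969, 0.0], [0.969, 0.249, -0.0], [-0.0, 0.0, -1.0]]
ft_force: [0.3, -0.0, -0.9]
opening: 0.0006
grip_force: 0.0
```

Call:
play_rows --pt "0 0 0 0" --pt "0 0 0 0" --pt "0 0 0 0" --pt "0 0 0 0" --pt "0 0 0 0" --pt "0 0 0 0" --pt "0 0 0 0" --pt "0 0 0 0" --pt "0 0 0 0" --pt "0 0 0 0"

```text
clock: 12.98
ee_pos: [0.5171, -0.2628, 0.1804]
tcp_rot: [[-0.249, 0.969, -0.0], [0.969, 0.249, 0.0], [0.0, -0.0, -1.0]]
ft_force: [-0.1, -0.1, 0.1]
opening: 0.0006
grip_force: 0.0
```

Call:
play_rows --pt "0 0 0 0" --pt "0 0 0 0" --pt "0 0 0 0" --pt "0 0 0 0" --pt "0 0 0 0" --pt "0 0 0 0" --pt "0 0 0 0" --pt "0 0 0 0" --pt "0 0 0 0" --pt "0 0 0 0"

```text
clock: 13.82
ee_pos: [0.5171, -0.2628, 0.1805]
tcp_rot: [[-0.249, 0.969, 0.0], [0.969, 0.249, -0.0], [-0.0, 0.0, -1.0]]
ft_force: [0.8, 0.5, 0.1]
opening: 0.0005
grip_force: 0.0
```

Call:
play_rows --pt "0 0 0 0" --pt "0 0 0 0" --pt "0 0 0 0" --pt "0 0 0 0" --pt "0 0 0 0" --pt "0 0 0 0" --pt "0 0 0 0" --pt "0 0 0 0" --pt "0 0 0 0" --pt "0 0 0 0"

```text
clock: 14.65
ee_pos: [0.5171, -0.2628, 0.1804]
tcp_rot: [[-0.249, 0.969, -0.0], [0.969, 0.249, 0.0], [0.0, -0.0, -1.0]]
ft_force: [0.8, -0.3, 0.6]
opening: 0.0004
grip_force: 0.0
```

Call:
play_rows --pt "0 0 0 0" --pt "0 0 0 0" --pt "0 0 0 0" --pt "0 0 0 0" --pt "0 0 0 0" --pt "0 0 0 0" --pt "0 0 0 0" --pt "0 0 0 0" --pt "0 0 0 0" --pt "0 0 0 0"

```text
clock: 15.48
ee_pos: [0.5171, -0.2628, 0.1805]
tcp_rot: [[-0.249, 0.969, 0.0], [0.969, 0.249, -0.0], [-0.0, 0.0, -1.0]]
ft_force: [0.5, 0.7, 0.6]
opening: 0.0007
grip_force: 0.0
```

```bash
python3 m.py 3
```

```text
15.483 (np.float64(0.2386), 148, 1.11)
15.533 (np.float64(0.2386), 149, 1.11)
15.583 (np.float64(0.2388), 148, 1.11)
clock 15.6333 now 0.23886666666666678 rate 0.0020000000000001826 ee [ 0.51714386 -0.26276981  0.18045805] F [ 0.05873432 -0.04255604  0.25210851]
finger ang 0.7667664979391692 rad 0.3448634699313485 gap front/back (mm) at last [np.float64(80.73800590105071)] fan 0.23633690294692006
```

It has stood still, let go, for more than 5 s and within about 5 mm of the fan.

```bash
python3 -c "
from station import finish_job; print(finish_job())"
```

```text
the job is handed in; nothing more can be done
None
```

The magnifier is standing over the laptop's fan, about 5 mm off its centre by my camera measurement; let go, it showed no measurable movement for over 5 s, and I've handed the job in (no verdict was returned).

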